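# Build up the belt-drive trainer's stepped pulleys

### The arm

A 7-joint arm with a two-finger parallel gripper is mounted at the origin on the work surface. World frame = base frame: x ahead of the robot, y to its left, z up, the work surface at z = 0. Lengths are in m, angles in rad, forces in N, time in s.
With the tool pointing down it reaches from about 0.425 to 0.875 m from the base axis. Payload 8.4 kg.
Tool frame: the origin (TCP) lies on the front face of the gripper's body, between the roots of the fingers; the fingertips stand 73 mm ahead of it and the grasp point (between the pads) lies 54 mm ahead of it; z points along the fingers, y is the line along which they close (so a half turn about z gives the same grasp; the last joint's range is limited). The gripper opens to 85 mm and grips with 20 to 120 N. Pads are 22 mm wide; open, the fingers measure 114 mm over their backs; the gripper's body (76 mm by 85 mm) begins 54 mm behind the grasp point. The pads swing forward as they close: fully open they stand 13 mm farther back than shut.
Start: joints at [1.196, 0.333, 0.04, 1.465, -0.013, 1.343, -0.059], TCP at [0.177, -0.625, 0.304] pointing down, gripper open.
Joint ranges: [-2.58, 2.58], [-0.38, 2.09], [-1.3, 1.39], [0.25, 2.4], [-1.5, 4.64], [0.08, 2.09], [-2.65, 2.65]. Speed limits (rad/s): [2.22, 2.22, 2.79, 2.79, 3.14, 3.14, 3.14].

### API

Orientations are given as a 3x3 rotation matrix whose columns are the frame's x, y, z axes.
In Python, from plant import manip gives the robot as it stands.
- The arm moves only by the tool apply_moves, never from a script. Its argument "rows" is a list that holds one entry, the list of rows, each a list of 7 numbers: the opening, from 0 (shut) to 1 (fully open), then the shift along the tool's x, y, z in cm, then the turn, a rotation vector about the tool's x, y, z in rad. A call has 1 to 8 rows; each row is the pose to reach, as a shift and turn from the pose commanded when the call began, along the tool's axes at that moment; what a row does not reach only later rows make up. A row lasts 1/10 s, in which the tool goes at most 50 mm and 8.59 degrees, less where a joint would pass 70% of its speed; a pose out of reach is approached as far as the arm can. A call with a gripper value outside its range is refused whole. The fingers move at their own pace and stop on an object; "force" is the grip in N (left out, the last holds). Time passes only in rows, so rows that repeat a pose let the fingers close. It gives the time, the measured TCP pose, the force, the opening and the grip force at its end, in the units of the state.
- manip.state(): the state, without advancing time (a new reading comes with each control period).
- manip.capture(name): name is "scene" or "top"; returns (picture, depth): 400x640x3 uint8, red, green, blue; 400x640 float32, m along the optical axis (not along the pixel's ray), 0 where there is no reading.
- manip.camera_info(name): a dict with "mtx" (3x3 intrinsics, pixels), "k1" (the pictures are not rectified: a ray, as slopes to the right and down, at radius r is drawn at 1 + k1 r^2 times it, then the intrinsics apply), "R" (3x3) and "t" (3): a world point X has camera coordinates R X + t. Camera axes: x right, y down, z forward; pixel columns grow to the right and rows downward; lengths in m; the calibration is good to about 2 mm. A picture is of the moment at which its call begins. camera_info takes no time and is no camera call.
- manip.job_done(): hands the job in; it is judged then, once.
The state is a dict: "t": time; "joints": joint angles; "joint_velocities": joint speeds; "joint_efforts": joint torques, N m; "eef_pos": TCP position; "tool_rot": TCP orientation; "force": force on the tool from outside, world axes, zero at the start; "moment": the same for the moment, N m; "finger_gap": finger opening in m; "grasp_force": force on a finger pad.
Only numpy, scipy, OpenCV 4.12 (cv2) and the standard library are available. Lean on these libraries where they do the work, as an engineer would, in place of code of your own. Each camera call takes 0.05 s, during which the arm holds its last target. There are 200 camera calls.

### The job

Fit the pulleys of the belt-drive trainer so that its two steps mirror each other: on the red-footed spindle put the large red pulley at the bottom and the small red one on top of it; on the blue-footed spindle the small blue pulley goes at the bottom and the large blue one on top. Each must sit flat, fully down on what is below it, and be let go. Leave the bare-metal grey pulley, the yellow tin and the screwdriver where they are.

Things in the scene. Friction and masses are not known exactly. Their poses are not given: they have to be found in the camera images.
- red_large: loose red V-belt pulley: a disc of 60 mm diameter and 26 mm height with a shallow belt groove round it and a smooth through bore of 26 mm along its axis, lying flat; grip it across its diameter. Origin at its very centre (13 mm above its underside, 13 mm below its top), z along the bore; both faces are alike. About 150 g.
- red_small: loose red V-belt pulley: a disc of 42 mm diameter and 26 mm height with a shallow belt groove round it and a smooth through bore of 26 mm along its axis, lying flat; grip it across its diameter. Origin at its very centre (13 mm above its underside, 13 mm below its top), z along the bore; both faces are alike. About 70 g.
- blue_large: loose blue V-belt pulley: a disc of 60 mm diameter and 26 mm height with a shallow belt groove round it and a smooth through bore of 26 mm along its axis, lying flat; grip it across its diameter. Origin at its very centre (13 mm above its underside, 13 mm below its top), z along the bore; both faces are alike. About 150 g.
- blue_small: loose blue V-belt pulley: a disc of 42 mm diameter and 26 mm height with a shallow belt groove round it and a smooth through bore of 26 mm along its axis, lying flat; grip it across its diameter. Origin at its very centre (13 mm above its underside, 13 mm below its top), z along the bore; both faces are alike. About 70 g.
- red_spindle: fixed upright steel spindle, 18 mm in diameter, on a round red foot of 100 mm diameter and 14 mm thickness. Origin at the centre of the foot's underside, on the bench; z up along the spindle. The spindle stands out of the foot from 14 to 74 mm height, its last 12 mm tapering to 7 mm diameter. A first pulley on the foot has its centre at 27 mm height, a second one on it at 53 mm. Cannot move.
- blue_spindle: fixed upright steel spindle, 18 mm in diameter, on a round blue foot of 100 mm diameter and 14 mm thickness. Origin at the centre of the foot's underside, on the bench; z up along the spindle. The spindle stands out of the foot from 14 to 74 mm height, its last 12 mm tapering to 7 mm diameter. A first pulley on the foot has its centre at 27 mm height, a second one on it at 53 mm. Cannot move.
- grey_pulley: loose bare-metal grey V-belt pulley: a disc of 50 mm diameter and 26 mm height with a shallow belt groove round it and a smooth through bore of 26 mm along its axis, lying flat; grip it across its diameter. Origin at its very centre (13 mm above its underside, 13 mm below its top), z along the bore; both faces are alike. A spare: not part of the job, to be left where it lies.
- tin: loose metal tin with a yellow label, standing upright, 52 mm in diameter and 68 mm high, origin at the centre of its underside; to be left alone.
- screwdriver: loose screwdriver with an orange handle, 190 mm long, lying along its own x axis with the handle towards -x, less than 35 mm high; to be left alone.
Mind the look-alikes: they are no part of the job. Leave any green or purple look-alike of the blue_small alone.

How it is judged:
By the outcome, as a careful person would: the job done as asked, in the order asked, and still so for the second after the job is handed in, with the robot touching nothing.
It also fails if it takes over 125 s, if anything falls off the work surface, if the arm or the gripper's body presses on something with over 40 N, if the wrist force passes 120 N, or if a joint passes its speed limit or range.

## Working session

There is one attempt and no reset: what is moved stays moved. The work goes in short steps, Python scripts to look and compute and a tool call to move; the robot and the scene stay as the last step left them, time stands still between calls to the robot, and variables do not carry over. Pictures are saved under pics/ and viewed, at most 14 in all, crops included, and the job is handed in when it is done.

Besides the shell and the picture viewer there is one more tool, called by a JSON object that holds its "api" and its "payload". apply_moves: Moves the arm, as the interface text tells. Its arguments: {"type":"object","properties":{"rows":{"type":"array","items":{"type":"array","items":{"type":"array","items":{"type":"number"}}}},"force":{"type":"number"}},"required":["rows"]}

```bash
mkdir -p pics; ls
python3 - <<'E'
from plant import manip
import cv2,json
s=manip.state();print(s)
for n in("scene","top"):
    p,d=manip.capture(n);cv2.imwrite(f"pics/{n}0.png",p[:,:,::-1]);i=manip.camera_info(n);print(n,i)
    import numpy as np;np.save(f"{n}0.npy",d)
E
```

```text
pics
{'t': 0.0, 'joints': array([ 1.19578504,  0.33391652,  0.03985807,  1.4662994 , -0.01339474,
        1.34325424, -0.05849368]), 'joint_velocities': array([ 0.00129649, -0.00056006,  0.00087086,  0.00043352, -0.00078072,
        0.00284318,  0.0012082 ]), 'joint_efforts': array([ 1.52431021e-04, -6.58545685e+01,  1.36585236e+00, -4.05580044e+01,
        1.68458914e-02,  1.23105667e-02, -9.71997416e-07]), 'eef_pos': array([ 0.17690876, -0.62511237,  0.30300354]), 'tool_rot': array([[ 9.62203249e-01,  2.72331807e-01, -5.43602232e-04],
       [ 2.72332327e-01, -9.62202058e-01,  1.51730120e-03],
       [-1.09845810e-04, -1.60799260e-03, -9.99998701e-01]]), 'force': array([ 0.68960447, -0.55077487, -0.28706057]), 'moment': array([-0.03564491, -0.01255219, -0.02517726]), 'grasp_force': 0.0, 'finger_gap': 0.08540101073169536}
scene {'mtx': array([[400.62386362,   0.        , 316.56315206],
       [  0.        , 400.62386362, 200.59930156],
       [  0.        ,   0.        ,   1.        ]]), 'k1': -0.013035926044951579, 'R': array([[-0.87164069,  0.49014345,  0.00137881],
       [ 0.28307934,  0.50570322, -0.81494192],
       [-0.40013572, -0.70994623, -0.57954099]]), 't': array([ 0.48975259, -0.11449463,  1.12597957])}
top {'mtx': array([[466.78353429,   0.        , 324.43566958],
       [  0.        , 466.78353429, 197.68871647],
       [  0.        ,   0.        ,   1.        ]]), 'k1': -0.13386589132056412, 'R': array([[-0.02122185, -0.99975199, -0.00675155],
       [-0.99126074,  0.02192008, -0.13008325],
       [ 0.13019898,  0.00393194, -0.99148009]]), 't': array([6.72505862e-04, 5.38424780e-01, 1.13768050e+00])}
```

View pics/top0.png

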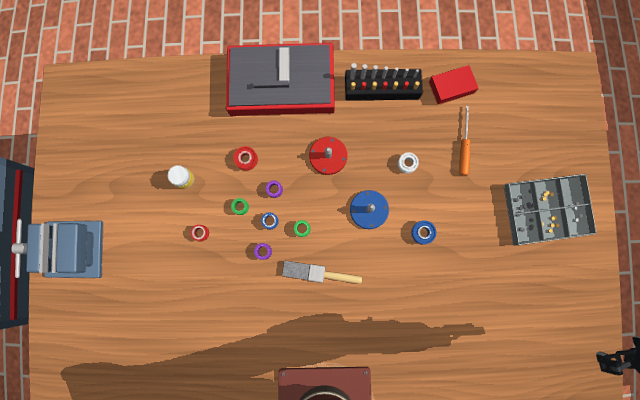

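View pics/scene0.png

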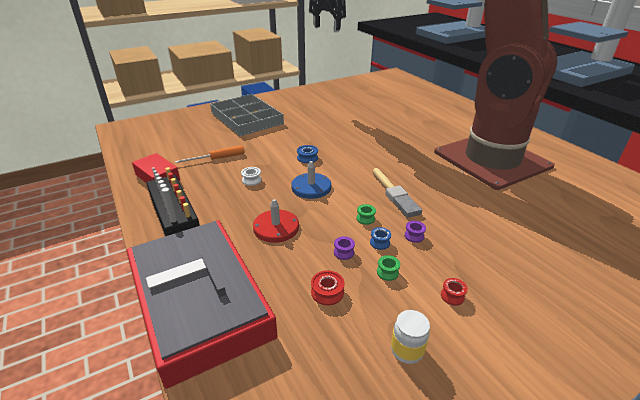

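The top view shows red_large at about (245,158), red_small (199,233), blue_large (424,232) and blue_small (269,221), with green and purple look-alikes around blue_small. The red spindle is at (328,155) and the blue at (369,210).

```bash
cat > h.py <<'E'
import numpy as np,cv2
from plant import manip
def rays(n,uv):
    i=manip.camera_info(n);k=np.array([i["k1"],0,0,0,0.])
    q=cv2.undistortPoints(np.float64(uv).reshape(-1,1,2),i["mtx"],k).reshape(-1,2)
    return i,np.c_[q,np.ones(len(q))]
def plane(n,uv,z):
    i,q=rays(n,uv);c=-i["R"].T@i["t"];d=q@i["R"]
    return c+d*((z-c[2])/d[:,2])[:,None]
def cloud(n,d):
    v,u=np.mgrid[0:400,0:640];i,q=rays(n,np.c_[u.ravel(),v.ravel()])
    return ((q*d.ravel()[:,None]-i["t"])@i["R"]).reshape(400,640,3)
def circ(xy):
    A=np.c_[2*xy,np.ones(len(xy))];s=np.linalg.lstsq(A,(xy**2).sum(1),rcond=None)[0]
    return s[:2],np.sqrt(s[2]+s[:2]@s[:2])
E
python3 - <<'E'
from h import *
p=cv2.imread("pics/top0.png");W=cloud("top",np.load("top0.npy"))
hsv=cv2.cvtColor(p,cv2.COLOR_BGR2HSV)
col={'r':((hsv[...,0]<6)|(hsv[...,0]>174))&(hsv[...,1]>150)&(hsv[...,2]>70),'b':(abs(hsv[...,0].astype(int)-108)<9)&(hsv[...,1]>120)}
for n,u,v,c,z,w in [("RL",245,158,'r',.026,18),("RS",199,233,'r',.026,14),("BL",424,232,'b',.026,18),("BS",269,221,'b',.026,12),("RSP",328,155,'r',.014,26),("BSP",369,210,'b',.014,26)]:
    m=np.zeros((400,640),np.uint8);m[v-w:v+w,u-w:u+w]=(col[c]*255)[v-w:v+w,u-w:u+w]
    P=W[m>0];hz=np.percentile(P[:,2],[10,50,90])
    T=P[abs(P[:,2]-z)<.004];cc,r=cv2.minEnclosingCircle(np.float32(T[:,:2]*1000))
    uv=np.argwhere(m)[:,::-1];(cx,cy),rr=cv2.minEnclosingCircle(uv.astype(np.float32))
    print(n,len(T),np.round(cc,1),round(r,1),"z",hz.round(3),"px",round(cx,1),round(cy,1),round(rr,1),plane("top",[[cx,cy]],z).round(4))
for n,u,v in [("grey",408,161),("tin",180,176),("g1",302,229),("g2",239,206),("p1",274,189),("p2",263,251)]:
    print(n,plane("top",[[u,v]],.026).round(3))
for n,x0,x1,y0,y1 in [("top",165,455,130,270)]:
    cv2.imwrite("pics/c1.png",cv2.resize(p[y0:y1,x0:x1],None,fx=2.75,fy=2.75,interpolation=cv2.INTER_CUBIC))
# spindle tops
for u,v in [(328,155),(369,210)]:
    S=W[v-14:v+8,u-12:u+12].reshape(-1,3);print(S[S[:,2]>.06].mean(0).round(4),S[:,2].max(), (S[:,2]>.06).sum())
E
```

```text
RL 224 [649.3 193.1] 29.7 z [0.005 0.025 0.028] px 245.1 157.9 12.3 [[0.6475 0.1911 0.026 ]]
RS 55 [458.6 311.7] 21.1 z [0.004 0.023 0.029] px 199.3 232.4 9.1 [[0.4577 0.3086 0.026 ]]
BL 257 [ 447.  -259.4] 30.2 z [0.022 0.026 0.028] px 423.6 232.2 12.0 [[ 0.4463 -0.2591  0.026 ]]
BS 60 [485.3 130.3] 20.6 z [0.008 0.026 0.03 ] px 269.4 220.1 8.5 [[0.4854 0.1291 0.026 ]]
RSP 921 [653.1 -22.3] 49.8 z [0.012 0.015 0.018] px 327.8 155.1 19.1 [[ 0.6522 -0.022   0.014 ]]
BSP 917 [ 508.8 -123.8] 48.9 z [0.012 0.015 0.018] px 368.9 209.4 19.2 [[ 0.5083 -0.1236  0.014 ]]
grey [[ 0.63  -0.228  0.026]]
tin [[0.604 0.362 0.026]]
g1 [[0.461 0.047 0.026]]
g2 [[0.523 0.207 0.026]]
p1 [[0.565 0.117 0.026]]
p2 [[0.408 0.146 0.026]]
[ 0.6401 -0.0218  0.1208] 1.1980321462089956 43
[ 0.5007 -0.1167  0.1427] 1.1980321462089956 46
```

View pics/c1.png

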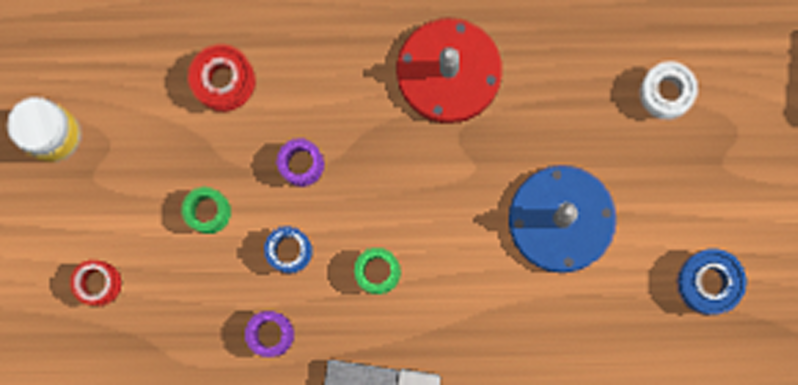

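```bash
cat > go.py <<'E'
import sys,numpy as np
from plant import manip
from scipy.spatial.transform import Rotation as R
x,y,z,yaw=map(float,sys.argv[1:5]);s=manip.state();T=s["tool_rot"]
a=np.radians(yaw);G=np.array([[np.cos(a),np.sin(a),0],[np.sin(a),-np.cos(a),0],[0,0,-1]])
print("shift cm",(T.T@(np.array([x,y,z])-s["eef_pos"])*100).round(2),"rot",R.from_matrix(T.T@G).as_rotvec().round(3),"t",s["t"],"p",s["eef_pos"].round(4),"F",s["force"].round(1),"gap",round(s["finger_gap"],4),round(s["grasp_force"],1),"j7",s["joints"][6].round(2))
E
python3 go.py .649 .192 .2 90
```

```text
shift cm [ 67.68 -65.76  10.4 ] rot [-1.000e-03 -1.000e-03 -1.295e+00] t 0.1 p [ 0.1769 -0.6252  0.3031] F [-0.1  0.5 -0.1] gap 0.0855 0.0 j7 -0.06
```

{"api": "apply_moves", "payload": {"rows": [[[1, 67.7, -65.9, 10.3, 0, 0, -1.295], [1, 67.7, -65.9, 10.3, 0, 0, -1.295], [1, 67.7, -65.9, 10.3, 0, 0, -1.295], [1, 67.7, -65.9, 10.3, 0, 0, -1.295], [1, 67.7, -65.9, 10.3, 0, 0, -1.295], [1, 67.7, -65.9, 10.3, 0, 0, -1.295], [1, 67.7, -65.9, 10.3, 0, 0, -1.295], [1, 67.7, -65.9, 10.3, 0, 0, -1.295]]]}}

```text
t: 0.9
eef_pos: [0.376, -0.279, 0.2603]
tool_rot: [[0.089, 0.996, -0.0], [0.996, -0.089, -0.0], [-0.0, -0.0, -1.0]]
force: [1.0, -1.1, 0.3]
finger_gap: 0.0853
grasp_force: 0.0
```

```bash
python3 go.py .649 .192 .2 90
```

```text
shift cm [49.34 23.    6.01] rot [-0.     0.    -0.089] t 0.9 p [ 0.376  -0.279   0.2603] F [ 1.  -1.1  0.3] gap 0.0853 0.0 j7 0.45
```

{"api": "apply_moves", "payload": {"rows": [[[1, 49.3, 23, 6, 0, 0, -0.089], [1, 49.3, 23, 6, 0, 0, -0.089], [1, 49.3, 23, 6, 0, 0, -0.089], [1, 49.3, 23, 6, 0, 0, -0.089], [1, 49.3, 23, 6, 0, 0, -0.089], [1, 49.3, 23, 6, 0, 0, -0.089], [1, 49.3, 23, 6, 0, 0, -0.089], [1, 49.3, 23, 6, 0, 0, -0.089]]]}}

```text
t: 1.7
eef_pos: [0.5778, 0.0634, 0.2163]
tool_rot: [[0.007, 1.0, -0.0], [1.0, -0.007, -0.0], [-0.0, -0.0, -1.0]]
force: [0.5, -1.2, 0.8]
finger_gap: 0.0853
grasp_force: 0.0
```

```bash
python3 go.py .649 .192 .14 90
```

```text
shift cm [12.91  7.03  7.62] rot [-0.     0.    -0.007] t 1.7 p [0.5778 0.0634 0.2163] F [ 0.5 -1.2  0.8] gap 0.0853 0.0 j7 -0.36
```

{"api": "apply_moves", "payload": {"rows": [[[1, 12.9, 7, 7.6, 0, 0, -0.007], [1, 12.9, 7, 7.6, 0, 0, -0.007], [1, 12.9, 7, 7.6, 0, 0, -0.007], [1, 12.9, 7, 7.6, 0, 0, -0.007], [1, 12.9, 7, 7.6, 0, 0, -0.007], [1, 12.9, 7, 7.6, 0, 0, -0.007]]]}}

```text
t: 2.3
eef_pos: [0.6478, 0.1894, 0.1407]
tool_rot: [[-0.001, 1.0, -0.001], [1.0, 0.001, -0.001], [-0.001, -0.001, -1.0]]
force: [-0.1, -0.2, 0.0]
finger_gap: 0.0854
grasp_force: 0.0
```

```bash
python3 go.py .649 .192 .14 90
python3 - <<'E'
from h import *
o=[]
for n,c in (("scene",(325,250)),("top",(245,158))):
    p,d=manip.capture(n);u,v=c;o.append(cv2.resize(p[v-65:v+65,u-65:u+65,::-1],(400,400),interpolation=cv2.INTER_CUBIC))
cv2.imwrite("pics/g1.png",np.hstack(o))
E
```

```text
shift cm [0.26 0.12 0.07] rot [-0.001  0.001  0.001] t 2.3 p [0.6478 0.1894 0.1407] F [-0.1 -0.2  0. ] gap 0.0854 0.0 j7 -0.6
```

View pics/g1.png

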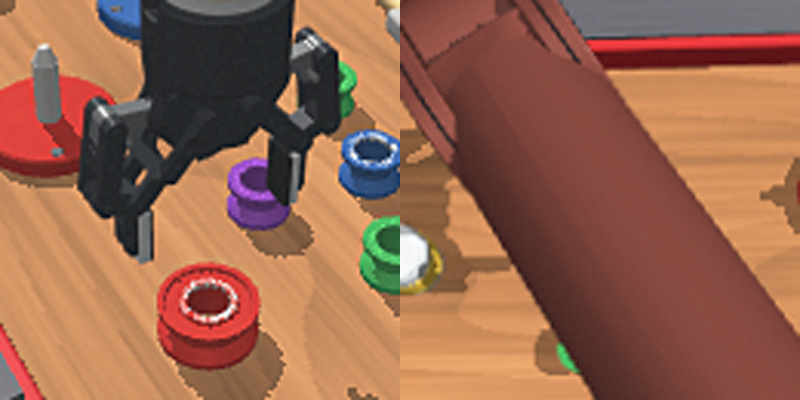

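Scene view: the open fingers stand above red_large (around (325,250) full frame) and straddle it. The top view is blocked by the arm. Descending.

{"api": "apply_moves", "payload": {"rows": [[[1, 0.2, 0.1, 3.5, 0, 0, 0], [1, 0.2, 0.1, 6.9, 0, 0, 0], [1, 0.2, 0.1, 6.9, 0, 0, 0], [1, 0.2, 0.1, 6.9, 0, 0, 0]]]}}

```text
t: 2.8
eef_pos: [0.6492, 0.1911, 0.0729]
tool_rot: [[0.0, 1.0, 0.0], [1.0, -0.0, -0.0], [-0.0, 0.0, -1.0]]
force: [0.9, 0.1, 0.6]
finger_gap: 0.0856
grasp_force: 0.0
```

{"api": "apply_moves", "payload": {"rows": [[[0.4, 0, 0, 0, 0, 0, 0], [0.4, 0, 0, 0, 0, 0, 0], [0.4, 0, 0, 0, 0, 0, 0], [0.4, 0, 0, 0, 0, 0, 0], [0.4, 0, 0, 0, 0, 0, 0], [0.4, 0, 0, 0, 0, 0, 0], [0.4, 0, 0, 0, 0, 0, 0], [0.4, 0, 0, 0, 0, 0, 0]]], "force": 40}}

```text
t: 3.6
eef_pos: [0.6501, 0.1926, 0.0746]
tool_rot: [[-0.001, 1.0, 0.003], [1.0, 0.001, 0.0], [0.0, 0.003, -1.0]]
force: [-2.0, -1.3, 9.6]
finger_gap: 0.0579
grasp_force: 41.9
```

{"api": "apply_moves", "payload": {"rows": [[[0.4, 0, 0, -2, 0, 0, 0], [0.4, 0, 0, -6, 0, 0, 0], [0.4, 0, 0, -10, 0, 0, 0], [0.4, 0, 0, -13, 0, 0, 0], [0.4, 0, 0, -13, 0, 0, 0], [0.4, 0, 0, -13, 0, 0, 0], [0.4, 0, 0, -13, 0, 0, 0]]], "force": 60}}

```text
t: 4.3
eef_pos: [0.6484, 0.192, 0.2007]
tool_rot: [[-0.001, 1.0, -0.001], [1.0, 0.001, -0.001], [-0.001, -0.001, -1.0]]
force: [-1.1, -0.0, -1.1]
finger_gap: 0.0577
grasp_force: 64.9
```

```bash
python3 go.py .653 -.022 .2 90
python3 - <<'E'
from h import *
p,d=manip.capture("scene");cv2.imwrite("pics/g2.png",cv2.resize(p[170:330,250:410,::-1],(480,480),interpolation=cv2.INTER_CUBIC))
E
```

```text
shift cm [-21.4    0.44   0.09] rot [-0.001  0.001  0.001] t 4.3 p [0.6484 0.192  0.2007] F [-1.1 -0.  -1.1] gap 0.0577 64.9 j7 -0.58
```

View pics/g2.png

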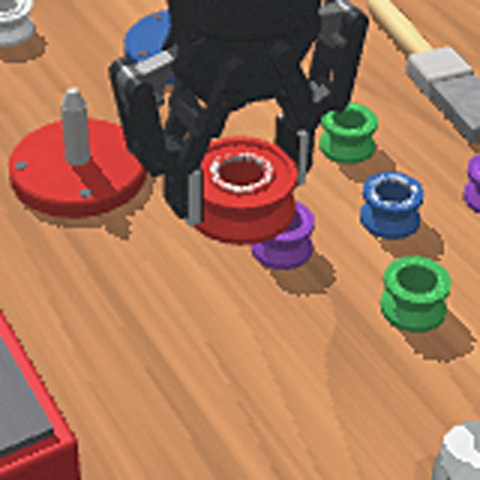

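Scene view: red_large hangs level between the pads. The red spindle stands to its left at about (275,210) full frame. Carrying it there.

{"api": "apply_moves", "payload": {"rows": [[[0.4, -3, 0.4, 0, 0, 0, 0], [0.4, -7, 0.4, 0, 0, 0, 0], [0.4, -11, 0.4, 0, 0, 0, 0], [0.4, -15, 0.4, 0, 0, 0, 0], [0.4, -18.5, 0.4, 0, 0, 0, 0], [0.4, -21.4, 0.4, 0, 0, 0, 0], [0.4, -21.4, 0.4, 0, 0, 0, 0], [0.4, -21.4, 0.4, 0, 0, 0, 0]]]}}

```text
t: 5.15
eef_pos: [0.6526, -0.0225, 0.2005]
tool_rot: [[0.001, 1.0, -0.002], [1.0, -0.001, 0.0], [0.0, -0.002, -1.0]]
force: [0.1, 0.7, -1.8]
finger_gap: 0.0578
grasp_force: 64.9
```

```bash
python3 go.py .653 -.022 .155 90
python3 - <<'E'
from h import *
p,d=manip.capture("scene");cv2.imwrite("pics/g3.png",cv2.resize(p[120:260,200:340,::-1],(560,560),interpolation=cv2.INTER_CUBIC))
i=manip.camera_info("scene")
def pr(X):
    return cv2.projectPoints(np.float64([X]),cv2.Rodrigues(i["R"])[0],i["t"],i["mtx"],np.array([i["k1"],0,0,0,0.]))[0].ravel()
for X in [(.653,-.022,.074),(.653,-.022,.2-.0746),(.653,-.022,.2-.0486)]: print(((pr(X)-[200,120])*4).round(1))
E
```

```text
shift cm [0.04 0.04 4.55] rot [-0.002 -0.    -0.001] t 5.15 p [ 0.6526 -0.0225  0.2005] F [ 0.1  0.7 -1.8] gap 0.0578 64.9 j7 -0.24
[293.8 320.3]
[287.6 237.2]
[284.3 192.7]
```

View pics/g3.png

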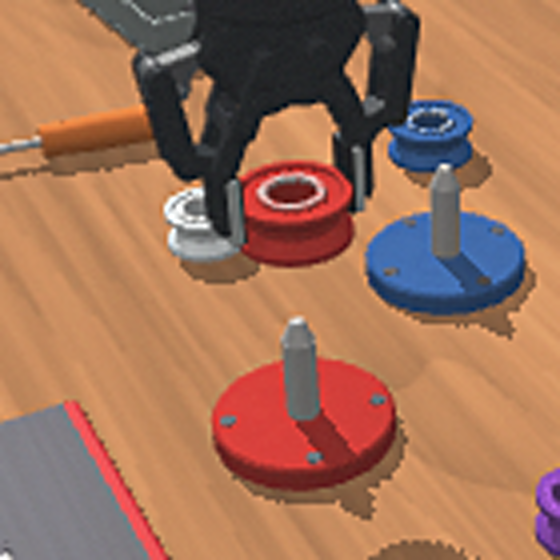

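Scene view: red_large is at about (292,191) in the crop and the spindle tip at (297,320). The pulley's offset from the spindle looks like a few mm towards -x, so I'll add 2 mm in x and descend.

{"api": "apply_moves", "payload": {"rows": [[[0.4, 0, 0.2, 2.5, 0, 0, 0], [0.4, 0, 0.2, 5, 0, 0, 0], [0.4, 0, 0.2, 6.5, 0, 0, 0], [0.4, 0, 0.2, 7.5, 0, 0, 0], [0.4, 0, 0.2, 8, 0, 0, 0], [0.4, 0, 0.2, 8, 0, 0, 0]]]}}

```text
t: 5.8
eef_pos: [0.6551, -0.0212, 0.1216]
tool_rot: [[-0.001, 1.0, -0.0], [1.0, 0.001, 0.0], [0.0, -0.0, -1.0]]
force: [-0.4, -0.1, -1.1]
finger_gap: 0.0572
grasp_force: 64.9
```

```bash
python3 go.py .655 -.0225 .089 90
python3 - <<'E'
from h import *
p,d=manip.capture("scene");cv2.imwrite("pics/g4.png",cv2.resize(p[160:250,230:320,::-1],(540,540),interpolation=cv2.INTER_CUBIC))
E
```

```text
shift cm [-0.13 -0.01  3.26] rot [-0.    -0.     0.001] t 5.8 p [ 0.6551 -0.0212  0.1216] F [-0.4 -0.1 -1.1] gap 0.0572 64.9 j7 -0.27
```

View pics/g4.png

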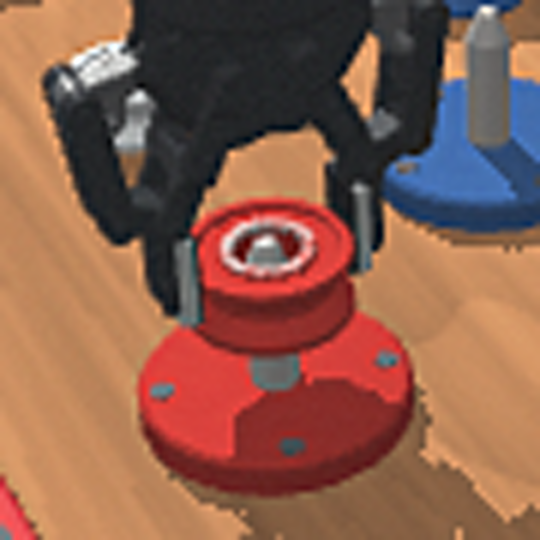

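The spindle tip (268,245 in the crop) sits in the middle of the bore (270,250). Lowering to the foot and releasing.

{"api": "apply_moves", "payload": {"rows": [[[0.4, 0, 0, 1.5, 0, 0, 0], [0.4, 0, 0, 2.5, 0, 0, 0], [0.4, 0, 0, 3, 0, 0, 0], [0.4, 0, 0, 3.2, 0, 0, 0], [0.4, 0, 0, 3.2, 0, 0, 0], [0.4, 0, 0, 3.2, 0, 0, 0]]]}}

```text
t: 6.45
eef_pos: [0.6554, -0.0215, 0.0899]
tool_rot: [[-0.001, 1.0, 0.001], [1.0, 0.001, 0.0], [0.0, 0.001, -1.0]]
force: [-0.2, -0.2, -2.0]
finger_gap: 0.0576
grasp_force: 64.9
```

{"api": "apply_moves", "payload": {"rows": [[[0.4, 0, 0, 0.15, 0, 0, 0], [0.4, 0, 0, 0.15, 0, 0, 0], [0.4, 0, 0, 0.2, 0, 0, 0], [0.4, 0, 0, 0.2, 0, 0, 0]]]}}

```text
t: 6.85
eef_pos: [0.6555, -0.0215, 0.0888]
tool_rot: [[-0.001, 1.0, 0.001], [1.0, 0.001, -0.0], [-0.0, 0.001, -1.0]]
force: [-3.1, -0.9, 7.7]
finger_gap: 0.0575
grasp_force: 65.7
```

{"api": "apply_moves", "payload": {"rows": [[[0.85, 0, 0, 0, 0, 0, 0], [0.85, 0, 0, 0, 0, 0, 0], [0.85, 0, 0, 0, 0, 0, 0], [0.85, 0, 0, 0, 0, 0, 0], [0.85, 0, 0, 0, 0, 0, 0], [0.85, 0, 0, 0, 0, 0, 0]]]}}

```text
t: 7.45
eef_pos: [0.6551, -0.0216, 0.0876]
tool_rot: [[-0.001, 1.0, -0.0], [1.0, 0.001, 0.0], [0.0, -0.0, -1.0]]
force: [-0.0, 0.3, 0.3]
finger_gap: 0.0724
grasp_force: 0.0
```

{"api": "apply_moves", "payload": {"rows": [[[0.85, 0, 0, -3, 0, 0, 0], [1, 0, 0, -7, 0, 0, 0], [1, 0, 0, -11, 0, 0, 0], [1, 8, -5, -11, 0, 0, 0], [1, 33, -19.5, -11, 0, 0, 0], [1, 33, -19.5, -11, 0, 0, 0], [1, 33, -19.5, -11, 0, 0, 0], [1, 33, -19.5, -11, 0, 0, 0]]]}}

```text
t: 8.25
eef_pos: [0.5261, 0.1947, 0.198]
tool_rot: [[-0.001, 1.0, 0.001], [1.0, 0.001, -0.0], [-0.0, 0.001, -1.0]]
force: [0.9, 0.2, 0.7]
finger_gap: 0.085
grasp_force: 0.0
```

```bash
python3 go.py .459 .311 .15 90
```

```text
shift cm [11.64 -6.7   4.79] rot [0.001 0.    0.001] t 8.25 p [0.5261 0.1947 0.198 ] F [0.9 0.2 0.7] gap 0.085 0.0 j7 -0.62
```

{"api": "apply_moves", "payload": {"rows": [[[1, 11.6, -6.7, 4.8, 0, 0, 0], [1, 11.6, -6.7, 4.8, 0, 0, 0], [1, 11.6, -6.7, 4.8, 0, 0, 0], [1, 11.6, -6.7, 4.8, 0, 0, 0], [1, 11.6, -6.7, 4.8, 0, 0, 0], [1, 11.6, -6.7, 4.8, 0, 0, 0]]]}}

```text
t: 8.85
eef_pos: [0.4611, 0.3083, 0.15]
tool_rot: [[0.0, 1.0, 0.001], [1.0, -0.0, -0.0], [-0.0, 0.001, -1.0]]
force: [0.7, -1.2, -0.1]
finger_gap: 0.0854
grasp_force: 0.0
```

```bash
python3 go.py .459 .311 .0755 90
python3 - <<'E'
from h import *
p,d=manip.capture("scene");cv2.imwrite("pics/g5.png",np.hstack([cv2.resize(p[190:330,370:510,::-1],(400,400),interpolation=cv2.INTER_CUBIC),cv2.resize(p[160:250,230:320,::-1],(400,400),interpolation=cv2.INTER_CUBIC)]))
E
```

```text
shift cm [ 0.28 -0.21  7.45] rot [ 0.001  0.    -0.   ] t 8.85 p [0.4611 0.3083 0.15  ] F [ 0.7 -1.2 -0.1] gap 0.0854 0.0 j7 -0.91
```

View pics/g5.png

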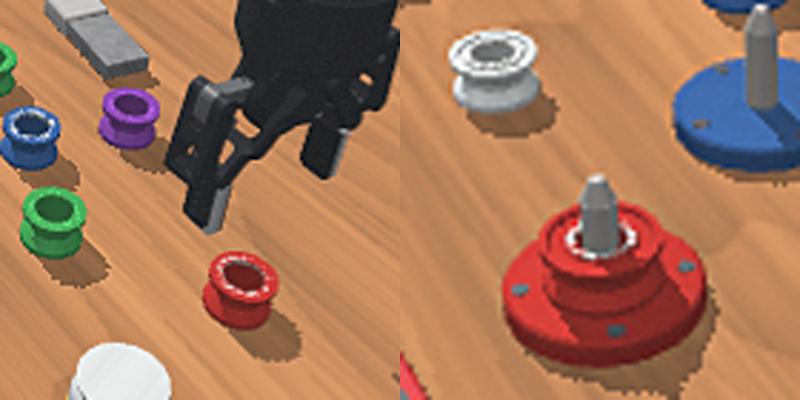

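Red_large is down flat on the red foot. Red_small's bore shows at scene pixel (455,286) and blue_small's at (381.5,233.4). I'll cross-check both.

Run:
```python
from h import *
print(plane("scene",[[455.1,286.3],[381.6,233.4],[307,149]],.026).round(4))
p,d=manip.capture("scene");W=cloud("scene",d)
for n,u,v,w in [("RS",455,290,18),("BS",381,237,15),("BL",307,153,14)]:
    P=W[v-w:v+w,u-w:u+w].reshape(-1,3);T=P[abs(P[:,2]-.026)<.004];T=T[np.hypot(*(T[:,:2]-np.median(T[:,:2],0)).T)<.036]
    print(n,len(T),np.array(cv2.minEnclosingCircle(np.float32(T[:,:2]*1000))[0]).round(1),cv2.minEnclosingCircle(np.float32(T[:,:2]*1000))[1])
```

```text
[[ 0.4566  0.3122  0.026 ]
 [ 0.4824  0.1318  0.026 ]
 [ 0.4433 -0.2657  0.026 ]]
RS 272 [457.4 313.6] 21.717830657958984
BS 185 [484.6 132.1] 21.75904655456543
BL 187 [ 447.8 -260. ] 31.617250442504883
```

{"api": "apply_moves", "payload": {"rows": [[[1, 0.4, -0.2, 3.5, 0, 0, 0], [1, 0.4, -0.2, 7.2, 0, 0, 0], [1, 0.4, -0.2, 7.2, 0, 0, 0], [1, 0.4, -0.2, 7.2, 0, 0, 0]]]}}

```text
t: 9.35
eef_pos: [0.4586, 0.3126, 0.0782]
tool_rot: [[0.0, 1.0, -0.001], [1.0, -0.0, -0.0], [-0.0, -0.001, -1.0]]
force: [0.9, 0.0, 0.1]
finger_gap: 0.0853
grasp_force: 0.0
```

{"api": "apply_moves", "payload": {"rows": [[[0.25, 0, 0, 0, 0, 0, 0], [0.25, 0, 0, 0, 0, 0, 0], [0.25, 0, 0, 0, 0, 0, 0], [0.25, 0, 0, 0, 0, 0, 0], [0.25, 0, 0, 0, 0, 0, 0], [0.25, 0, 0, 0, 0, 0, 0], [0.25, 0, 0, 0, 0, 0, 0], [0.25, 0, 0, 0, 0, 0, 0]]], "force": 40}}

```text
t: 10.15
eef_pos: [0.4589, 0.3134, 0.0793]
tool_rot: [[-0.001, 1.0, 0.002], [1.0, 0.001, 0.0], [0.0, 0.002, -1.0]]
force: [-0.6, -2.3, 9.9]
finger_gap: 0.0412
grasp_force: 39.3
```

{"api": "apply_moves", "payload": {"rows": [[[0.25, 0, 0, -2, 0, 0, 0], [0.25, 0, 0, -6, 0, 0, 0], [0.25, 0, 0, -10, 0, 0, 0], [0.25, 0, 0, -12.5, 0, 0, 0], [0.25, -7, 4, -12.5, 0, 0, 0], [0.25, -11, 6.5, -12.5, 0, 0, 0], [0.25, -15, 9, -12.5, 0, 0, 0], [0.25, -15, 9, -12.5, 0, 0, 0]]], "force": 50}}

```text
t: 10.95
eef_pos: [0.5506, 0.1582, 0.2032]
tool_rot: [[0.004, 1.0, 0.001], [1.0, -0.004, -0.002], [-0.002, 0.001, -1.0]]
force: [-0.3, -0.4, -0.0]
finger_gap: 0.0407
grasp_force: 50.6
```

```bash
python3 go.py .655 -.0215 .2 90
```

```text
shift cm [-17.92  10.52   0.36] rot [ 0.001  0.002 -0.004] t 10.95 p [0.5506 0.1582 0.2032] F [-0.3 -0.4 -0. ] gap 0.0407 50.6 j7 -0.55
```

{"api": "apply_moves", "payload": {"rows": [[[0.25, -4, 2.4, 0.2, 0, 0, 0], [0.25, -8, 4.8, 0.3, 0, 0, 0], [0.25, -12, 7.2, 0.3, 0, 0, 0], [0.25, -15.5, 9.2, 0.3, 0, 0, -0.004], [0.25, -17.6, 10.3, 0.3, 0, 0, -0.004], [0.25, -17.6, 10.3, 0.3, 0, 0, -0.004], [0.25, -17.6, 10.3, 0.3, 0, 0, -0.004]]]}}

```text
t: 11.65
eef_pos: [0.6515, -0.0127, 0.1999]
tool_rot: [[-0.004, 1.0, -0.0], [1.0, 0.004, 0.001], [0.001, -0.0, -1.0]]
force: [-0.9, 0.5, -0.3]
finger_gap: 0.0409
grasp_force: 50.6
```

```bash
python3 go.py .655 -.0215 .155 90
```

```text
shift cm [-0.89  0.35  4.49] rot [-0.    -0.001  0.004] t 11.65 p [ 0.6515 -0.0127  0.1999] F [-0.9  0.5 -0.3] gap 0.0409 50.6 j7 -0.25
```

{"api": "apply_moves", "payload": {"rows": [[[0.25, -0.9, 0.35, 0, 0, 0, 0.004], [0.25, -0.9, 0.35, 2.5, 0, 0, 0.004], [0.25, -0.9, 0.35, 4.2, 0, 0, 0.004], [0.25, -0.9, 0.35, 4.2, 0, 0, 0.004], [0.25, -0.9, 0.35, 4.2, 0, 0, 0.004]]]}}

```text
t: 12.15
eef_pos: [0.6548, -0.021, 0.1577]
tool_rot: [[-0.002, 1.0, -0.001], [1.0, 0.002, 0.0], [0.0, -0.001, -1.0]]
force: [0.6, 0.2, -0.2]
finger_gap: 0.04
grasp_force: 50.6
```

```bash
python3 go.py .655 -.0215 .138 90
python3 - <<'E'
from h import *
p,d=manip.capture("scene");cv2.imwrite("pics/g6.png",cv2.resize(p[150:240,230:320,::-1],(540,540),interpolation=cv2.INTER_CUBIC))
E
```

```text
shift cm [-0.05  0.02  1.97] rot [-0.001 -0.     0.002] t 12.15 p [ 0.6548 -0.021   0.1577] F [ 0.6  0.2 -0.2] gap 0.04 50.6 j7 -0.26
```

View pics/g6.png

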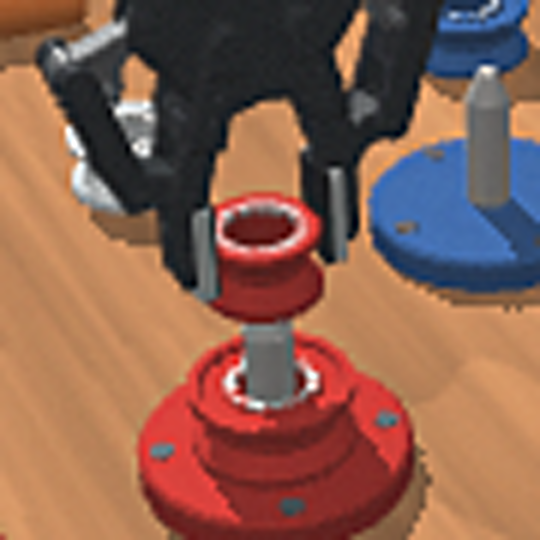

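Red_small hangs at crop (265,255), in line with the spindle axis at x≈269. Lowering it carefully.

{"api": "apply_moves", "payload": {"rows": [[[0.25, 0, 0, 1, 0, 0, 0], [0.25, 0, 0, 2, 0, 0, 0], [0.25, 0, 0, 2.8, 0, 0, 0], [0.25, 0, 0, 3.4, 0, 0, 0], [0.25, 0, 0, 3.6, 0, 0, 0], [0.25, 0, 0, 3.6, 0, 0, 0]]]}}

```text
t: 12.8
eef_pos: [0.6549, -0.0216, 0.1213]
tool_rot: [[-0.001, 1.0, -0.001], [1.0, 0.001, 0.0], [0.0, -0.001, -1.0]]
force: [-0.4, -0.2, -0.5]
finger_gap: 0.0403
grasp_force: 50.6
```

{"api": "apply_moves", "payload": {"rows": [[[0.25, 0, 0, 0.1, 0, 0, 0], [0.25, 0, 0, 0.2, 0, 0, 0], [0.25, 0, 0, 0.3, 0, 0, 0], [0.25, 0, 0, 0.3, 0, 0, 0]]]}}

```text
t: 13.2
eef_pos: [0.6553, -0.0216, 0.1195]
tool_rot: [[-0.001, 1.0, 0.001], [1.0, 0.001, -0.0], [-0.0, 0.001, -1.0]]
force: [-2.0, -0.4, 4.5]
finger_gap: 0.0402
grasp_force: 51.1
```

{"api": "apply_moves", "payload": {"rows": [[[0.75, 0, 0, 0, 0, 0, 0], [0.75, 0, 0, 0, 0, 0, 0], [0.75, 0, 0, 0, 0, 0, 0], [0.75, 0, 0, 0, 0, 0, 0], [0.75, 0, 0, -3, 0, 0, 0], [0.75, 0, 0, -7, 0, 0, 0], [1, 0, 0, -9, 0, 0, 0], [1, 0, 0, -9, 0, 0, 0]]]}}

```text
t: 14.0
eef_pos: [0.6567, -0.0213, 0.2126]
tool_rot: [[-0.001, 1.0, 0.006], [1.0, 0.001, -0.0], [-0.0, 0.006, -1.0]]
force: [0.3, -0.4, 0.5]
finger_gap: 0.0856
grasp_force: 0.0
```

```bash
python3 go.py .486 .1315 .16 120
```

```text
shift cm [ 15.3  -17.08   5.16] rot [ 0.006  0.002 -0.523] t 14.0 p [ 0.6567 -0.0213  0.2126] F [ 0.3 -0.4  0.5] gap 0.0856 0.0 j7 -0.24
```

{"api": "apply_moves", "payload": {"rows": [[[1, 15.3, -17.1, 5.1, 0, 0, -0.523], [1, 15.3, -17.1, 5.1, 0, 0, -0.523], [1, 15.3, -17.1, 5.1, 0, 0, -0.523], [1, 15.3, -17.1, 5.1, 0, 0, -0.523], [1, 15.3, -17.1, 5.1, 0, 0, -0.523], [1, 15.3, -17.1, 5.1, 0, 0, -0.523], [1, 15.3, -17.1, 5.1, 0, 0, -0.523], [1, 15.3, -17.1, 5.1, 0, 0, -0.523]]]}}

```text
t: 14.8
eef_pos: [0.4847, 0.1303, 0.1576]
tool_rot: [[-0.499, 0.867, 0.0], [0.867, 0.499, 0.0], [-0.0, 0.0, -1.0]]
force: [0.2, -0.5, 0.9]
finger_gap: 0.0856
grasp_force: 0.0
```

```bash
python3 go.py .486 .1315 .0782 120
python3 - <<'E'
from h import *
p,d=manip.capture("scene");cv2.imwrite("pics/g7.png",np.hstack([cv2.resize(p[170:310,310:450,::-1],(400,400),interpolation=cv2.INTER_CUBIC),cv2.resize(p[160:250,230:320,::-1],(400,400),interpolation=cv2.INTER_CUBIC)]))
E
```

```text
shift cm [0.04 0.17 7.94] rot [ 0.     0.    -0.001] t 14.8 p [0.4847 0.1303 0.1576] F [ 0.2 -0.5  0.9] gap 0.0856 0.0 j7 -0.02
```

View pics/g7.png

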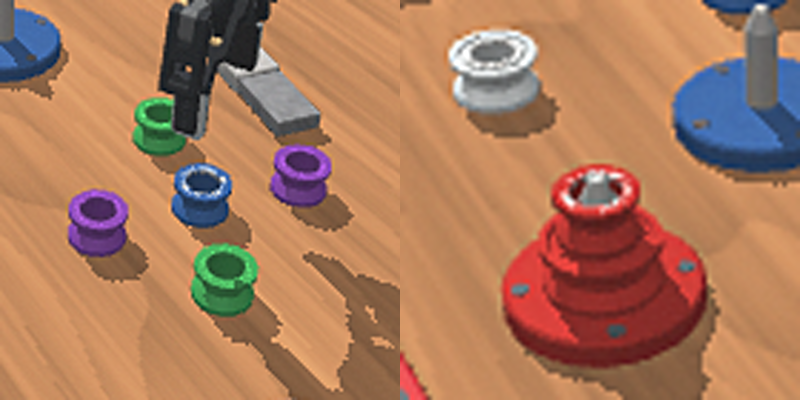

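The red stack is complete and sits flat. The gripper is above blue_small, with the look-alikes clear of the finger line.

{"api": "apply_moves", "payload": {"rows": [[[1, 0, 0.1, 4, 0, 0, 0], [1, 0, 0.1, 7.9, 0, 0, 0], [1, 0, 0.1, 7.9, 0, 0, 0], [1, 0, 0.1, 7.9, 0, 0, 0]]]}}

```text
t: 15.25
eef_pos: [0.485, 0.1316, 0.079]
tool_rot: [[-0.5, 0.866, -0.002], [0.866, 0.5, 0.001], [0.001, -0.001, -1.0]]
force: [0.9, 0.5, 1.2]
finger_gap: 0.0852
grasp_force: 0.0
```

{"api": "apply_moves", "payload": {"rows": [[[0.25, 0, 0, 0, 0, 0, 0], [0.25, 0, 0, 0, 0, 0, 0], [0.25, 0, 0, 0, 0, 0, 0], [0.25, 0, 0, 0, 0, 0, 0], [0.25, 0, 0, 0, 0, 0, 0], [0.25, 0, 0, 0, 0, 0, 0], [0.25, 0, 0, 0, 0, 0, 0], [0.25, 0, 0, 0, 0, 0, 0]]], "force": 40}}

```text
t: 16.05
eef_pos: [0.4856, 0.1317, 0.0803]
tool_rot: [[-0.5, 0.866, 0.002], [0.866, 0.5, -0.001], [-0.002, 0.002, -1.0]]
force: [-3.1, -1.3, 11.9]
finger_gap: 0.041
grasp_force: 38.9
```

{"api": "apply_moves", "payload": {"rows": [[[0.25, 0, 0, -2, 0, 0, 0], [0.25, 0, 0, -6, 0, 0, 0], [0.25, 0, 0, -10, 0, 0, 0], [0.25, 0, 0, -12.5, 0, 0, 0], [0.25, 0, 0, -12.5, 0, 0, 0], [0.25, 0, 0, -12.5, 0, 0, 0]]], "force": 50}}

```text
t: 16.65
eef_pos: [0.485, 0.1315, 0.2042]
tool_rot: [[-0.5, 0.866, 0.002], [0.866, 0.5, -0.001], [-0.001, 0.001, -1.0]]
force: [0.2, -0.9, -1.3]
finger_gap: 0.0405
grasp_force: 50.6
```

```bash
python3 go.py .510 -.1235 .2 90
```

```text
shift cm [-23.33 -10.58   0.44] rot [0.001 0.001 0.524] t 16.65 p [0.485  0.1315 0.2042] F [ 0.2 -0.9 -1.3] gap 0.0405 50.6 j7 0.03
```

{"api": "apply_moves", "payload": {"rows": [[[0.25, -4, -1.8, 0, 0, 0, 0], [0.25, -8, -3.6, 0, 0, 0, 0], [0.25, -12, -5.4, 0, 0, 0, 0], [0.25, -16, -7.2, 0, 0, 0, 0], [0.25, -20, -9, 0.2, 0, 0, 0], [0.25, -23.3, -10.5, 0.4, 0, 0, 0], [0.25, -23.3, -10.5, 0.4, 0, 0, 0], [0.25, -23.3, -10.5, 0.4, 0, 0, 0]]]}}

```text
t: 17.45
eef_pos: [0.5096, -0.123, 0.1982]
tool_rot: [[-0.499, 0.867, -0.002], [0.867, 0.499, 0.001], [0.002, -0.001, -1.0]]
force: [0.6, 0.2, -1.9]
finger_gap: 0.0407
grasp_force: 50.6
```

```bash
python3 go.py .5105 -.1235 .158 120
```

```text
shift cm [-0.1   0.05  4.02] rot [-0.001 -0.002 -0.001] t 17.45 p [ 0.5096 -0.123   0.1982] F [ 0.6  0.2 -1.9] gap 0.0407 50.6 j7 0.54
```

{"api": "apply_moves", "payload": {"rows": [[[0.25, -0.1, 0.1, 2, 0, 0, 0], [0.25, -0.1, 0.1, 4, 0, 0, 0], [0.25, -0.1, 0.1, 5, 0, 0, 0], [0.25, -0.1, 0.1, 5.8, 0, 0, 0], [0.25, -0.1, 0.1, 5.8, 0, 0, 0], [0.25, -0.1, 0.1, 5.8, 0, 0, 0]]]}}

```text
t: 18.05
eef_pos: [0.5121, -0.1226, 0.1422]
tool_rot: [[-0.501, 0.866, 0.0], [0.866, 0.501, 0.0], [-0.0, 0.0, -1.0]]
force: [0.2, -0.0, 0.8]
finger_gap: 0.0403
grasp_force: 50.6
```

```bash
python3 go.py .5105 -.1235 .095 120
python3 - <<'E'
from h import *
p,d=manip.capture("scene");cv2.imwrite("pics/g8.png",cv2.resize(p[120:210,265:355,::-1],(540,540),interpolation=cv2.INTER_CUBIC))
E
```

```text
shift cm [ 0.   -0.19  4.72] rot [0.    0.    0.001] t 18.05 p [ 0.5121 -0.1226  0.1422] F [ 0.2 -0.   0.8] gap 0.0403 50.6 j7 0.49
```

View pics/g8.png

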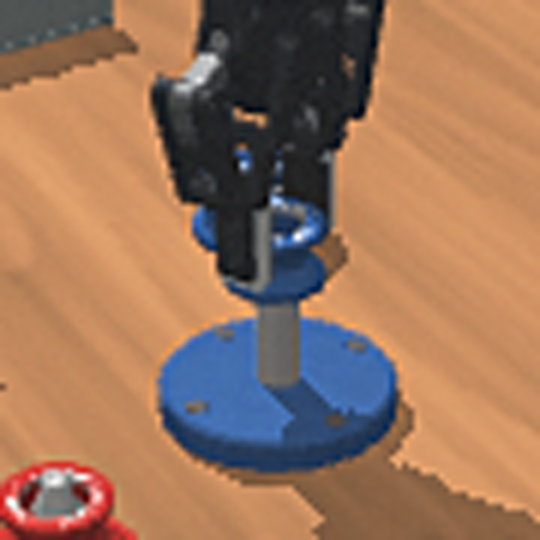

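Blue_small surrounds the spindle: its body is centred at x≈275 against the spindle's ≈278. Lowering it.

{"api": "apply_moves", "payload": {"rows": [[[0.25, 0, -0.1, 1.2, 0, 0, 0], [0.25, 0, -0.1, 2.4, 0, 0, 0], [0.25, 0, -0.1, 3.4, 0, 0, 0], [0.25, 0, -0.1, 4.2, 0, 0, 0], [0.25, 0, -0.1, 4.5, 0, 0, 0], [0.25, 0, -0.1, 4.5, 0, 0, 0]]]}}

```text
t: 18.7
eef_pos: [0.5107, -0.1233, 0.0961]
tool_rot: [[-0.5, 0.866, -0.001], [0.866, 0.5, 0.001], [0.001, -0.001, -1.0]]
force: [0.2, 0.0, 0.2]
finger_gap: 0.0406
grasp_force: 50.6
```

{"api": "apply_moves", "payload": {"rows": [[[0.25, 0, 0, 0.1, 0, 0, 0], [0.25, 0, 0, 0.2, 0, 0, 0], [0.25, 0, 0, 0.3, 0, 0, 0], [0.25, 0, 0, 0.4, 0, 0, 0], [0.25, 0, 0, 0.4, 0, 0, 0]]]}}

```text
t: 19.2
eef_pos: [0.5113, -0.1235, 0.0944]
tool_rot: [[-0.5, 0.866, 0.0], [0.866, 0.5, -0.001], [-0.001, -0.0, -1.0]]
force: [-8.0, 1.4, 19.3]
finger_gap: 0.0402
grasp_force: 52.4
```

{"api": "apply_moves", "payload": {"rows": [[[0.75, 0, 0, 0, 0, 0, 0], [0.75, 0, 0, 0, 0, 0, 0], [0.75, 0, 0, 0, 0, 0, 0], [0.75, 0, 0, 0, 0, 0, 0], [0.75, 0, 0, -3, 0, 0, 0], [0.75, 0, 0, -7, 0, 0, 0], [1, 0, 0, -9, 0, 0, 0], [1, 0, 0, -9, 0, 0, 0]]]}}

```text
t: 20.0
eef_pos: [0.5126, -0.1236, 0.1858]
tool_rot: [[-0.5, 0.866, 0.005], [0.866, 0.5, -0.002], [-0.004, 0.003, -1.0]]
force: [-0.4, -0.4, -0.2]
finger_gap: 0.0855
grasp_force: 0.0
```

```bash
python3 go.py .448 -.2595 .16 90
```

```text
shift cm [ -8.52 -12.4    2.57] rot [0.004 0.003 0.524] t 20.0 p [ 0.5126 -0.1236  0.1858] F [-0.4 -0.4 -0.2] gap 0.0855 0.0 j7 0.53
```

{"api": "apply_moves", "payload": {"rows": [[[1, -8.5, -12.4, 2.5, 0, 0, 0.524], [1, -8.5, -12.4, 2.5, 0, 0, 0.524], [1, -8.5, -12.4, 2.5, 0, 0, 0.524], [1, -8.5, -12.4, 2.5, 0, 0, 0.524], [1, -8.5, -12.4, 2.5, 0, 0, 0.524], [1, -8.5, -12.4, 2.5, 0, 0, 0.524], [1, -8.5, -12.4, 2.5, 0, 0, 0.524]]]}}

```text
t: 20.7
eef_pos: [0.4468, -0.2577, 0.1576]
tool_rot: [[-0.004, 1.0, 0.0], [1.0, 0.004, 0.001], [0.001, 0.0, -1.0]]
force: [-1.0, 0.2, -0.5]
finger_gap: 0.0852
grasp_force: 0.0
```

```bash
python3 go.py .448 -.2595 .073 90
python3 - <<'E'
from h import *
p,d=manip.capture("scene");cv2.imwrite("pics/g9.png",cv2.resize(p[100:220,245:365,::-1],(540,540),interpolation=cv2.INTER_CUBIC))
E
```

```text
shift cm [-0.19  0.12  8.46] rot [ 0.    -0.001  0.004] t 20.7 p [ 0.4468 -0.2577  0.1576] F [-1.   0.2 -0.5] gap 0.0852 0.0 j7 0.33
```

View pics/g9.png

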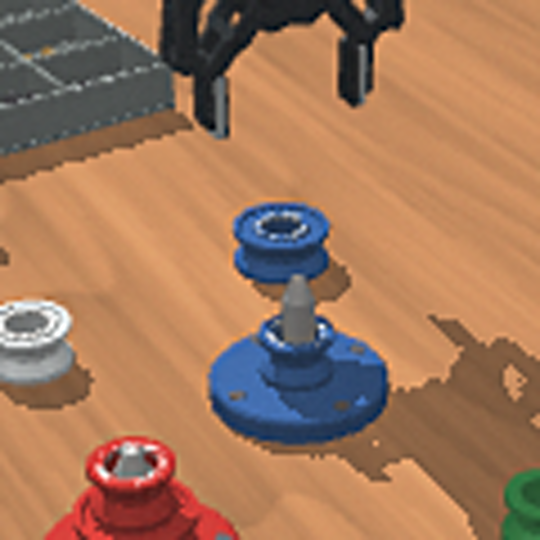

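Blue_small is seated flat on the blue foot. The open fingers straddle blue_large, whose crop position is (282,235). Grasping it now.

{"api": "apply_moves", "payload": {"rows": [[[1, -0.15, 0.1, 4, 0, 0, 0], [1, -0.15, 0.1, 8.3, 0, 0, 0], [1, -0.15, 0.1, 8.3, 0, 0, 0], [1, -0.15, 0.1, 8.3, 0, 0, 0]]]}}

```text
t: 21.15
eef_pos: [0.4474, -0.2597, 0.0751]
tool_rot: [[-0.002, 1.0, -0.001], [1.0, 0.002, 0.001], [0.001, -0.001, -1.0]]
force: [0.5, 0.4, 1.3]
finger_gap: 0.0855
grasp_force: 0.0
```

{"api": "apply_moves", "payload": {"rows": [[[0.4, 0, 0, 0, 0, 0, 0], [0.4, 0, 0, 0, 0, 0, 0], [0.4, 0, 0, 0, 0, 0, 0], [0.4, 0, 0, 0, 0, 0, 0], [0.4, 0, 0, 0, 0, 0, 0], [0.4, 0, 0, 0, 0, 0, 0], [0.4, 0, 0, 0, 0, 0, 0]]], "force": 40}}

```text
t: 21.85
eef_pos: [0.4484, -0.2611, 0.0772]
tool_rot: [[0.0, 1.0, 0.003], [1.0, -0.0, -0.002], [-0.002, 0.003, -1.0]]
force: [-1.8, 1.7, 10.3]
finger_gap: 0.058
grasp_force: 41.2
```

{"api": "apply_moves", "payload": {"rows": [[[0.4, 0, 0, -2, 0, 0, 0], [0.4, 0, 0, -6, 0, 0, 0], [0.4, 0, 0, -10, 0, 0, 0], [0.4, 0, 0, -13, 0, 0, 0], [0.4, 0, 0, -13, 0, 0, 0], [0.4, 0, 0, -13, 0, 0, 0]]], "force": 60}}

```text
t: 22.45
eef_pos: [0.4474, -0.2608, 0.206]
tool_rot: [[0.0, 1.0, 0.002], [1.0, -0.0, -0.002], [-0.002, 0.002, -1.0]]
force: [0.4, 0.2, -1.9]
finger_gap: 0.0572
grasp_force: 65.6
```

```bash
python3 go.py .511 -.1235 .2 90
```

```text
shift cm [13.73  6.36  0.59] rot [ 0.002  0.002 -0.   ] t 22.45 p [ 0.4474 -0.2608  0.206 ] F [ 0.4  0.2 -1.9] gap 0.0572 65.6 j7 0.35
```

{"api": "apply_moves", "payload": {"rows": [[[0.4, 3.5, 1.6, 0, 0, 0, 0], [0.4, 7, 3.2, 0, 0, 0, 0], [0.4, 10.5, 4.8, 0.3, 0, 0, 0], [0.4, 13.6, 6.3, 0.6, 0, 0, 0], [0.4, 13.6, 6.3, 0.6, 0, 0, 0], [0.4, 13.6, 6.3, 2.5, 0, 0, 0], [0.4, 13.6, 6.3, 4, 0, 0, 0], [0.4, 13.6, 6.3, 4, 0, 0, 0]]]}}

```text
t: 23.25
eef_pos: [0.5081, -0.1249, 0.1618]
tool_rot: [[0.001, 1.0, -0.005], [1.0, -0.001, 0.002], [0.002, -0.005, -1.0]]
force: [-0.2, -0.3, -0.9]
finger_gap: 0.057
grasp_force: 65.5
```

```bash
python3 go.py .511 -.124 .14 90
python3 - <<'E'
from h import *
p,d=manip.capture("scene");cv2.imwrite("pics/g10.png",cv2.resize(p[110:200,265:355,::-1],(540,540),interpolation=cv2.INTER_CUBIC))
E
```

```text
shift cm [0.08 0.3  2.18] rot [-0.005 -0.002 -0.001] t 23.25 p [ 0.5081 -0.1249  0.1618] F [-0.2 -0.3 -0.9] gap 0.057 65.5 j7 0.01
```

View pics/g10.png

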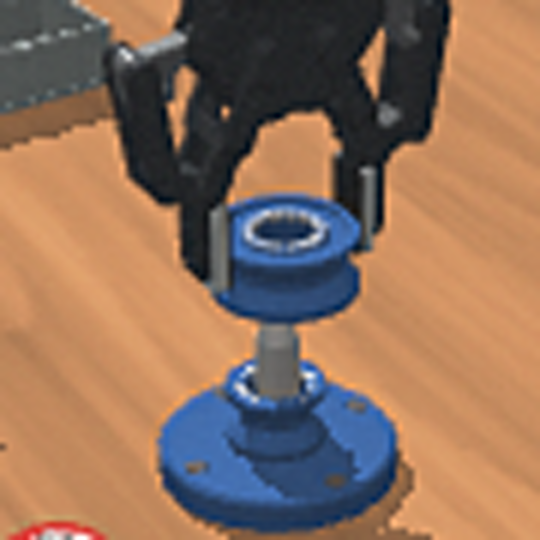

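Blue_large is at crop x≈288 and the spindle at ≈279, which matches the remaining 3 mm in x. Correcting that and lowering.

{"api": "apply_moves", "payload": {"rows": [[[0.4, 0, 0.3, 0, 0, 0, 0], [0.4, 0, 0.3, 0, 0, 0, 0], [0.4, 0, 0.3, 1, 0, 0, 0], [0.4, 0, 0.3, 2, 0, 0, 0], [0.4, 0, 0.3, 2.8, 0, 0, 0], [0.4, 0, 0.3, 3.4, 0, 0, 0], [0.4, 0, 0.3, 3.4, 0, 0, 0]]]}}

```text
t: 24.0
eef_pos: [0.5125, -0.1244, 0.1295]
tool_rot: [[-0.0, 1.0, -0.002], [1.0, 0.0, 0.001], [0.001, -0.002, -1.0]]
force: [-0.2, -0.5, -0.4]
finger_gap: 0.0572
grasp_force: 65.5
```

{"api": "apply_moves", "payload": {"rows": [[[0.4, 0, -0.1, 0.5, 0, 0, 0], [0.4, 0, -0.1, 1.0, 0, 0, 0], [0.4, 0, -0.1, 1.2, 0, 0, 0], [0.4, 0, -0.1, 1.3, 0, 0, 0], [0.4, 0, -0.1, 1.4, 0, 0, 0], [0.4, 0, -0.1, 1.4, 0, 0, 0]]]}}

```text
t: 24.6
eef_pos: [0.5121, -0.1246, 0.1175]
tool_rot: [[0.0, 1.0, -0.0], [1.0, -0.0, -0.0], [-0.0, -0.0, -1.0]]
force: [-5.0, 2.3, 9.4]
finger_gap: 0.0574
grasp_force: 66.5
```

Contact is at the expected height. Releasing and rising.

{"api": "apply_moves", "payload": {"rows": [[[0.95, 0, 0, 0, 0, 0, 0], [0.95, 0, 0, 0, 0, 0, 0], [0.95, 0, 0, 0, 0, 0, 0], [0.95, 0, 0, 0, 0, 0, 0], [0.95, 0, 0, -3, 0, 0, 0], [0.95, 0, 0, -7, 0, 0, 0], [1, 0, 0, -11, 0, 0, 0], [1, 0, 0, -12, 0, 0, 0]]]}}

```text
t: 25.4
eef_pos: [0.5139, -0.1246, 0.2411]
tool_rot: [[-0.0, 1.0, 0.006], [1.0, 0.0, -0.002], [-0.002, 0.006, -1.0]]
force: [-0.1, 0.3, -0.4]
finger_gap: 0.0854
grasp_force: 0.0
```

{"api": "apply_moves", "payload": {"rows": [[[1, -10, 0, -3, 0, 0, 0], [1, -20, 0, -3, 0, 0, 0], [1, -20, 0, -3, 0, 0, 0], [1, -20, 0, -3, 0, 0, 0], [1, -20, 0, -3, 0, 0, 0], [1, -20, 0, -3, 0, 0, 0], [1, -20, 0, -3, 0, 0, 0]]]}}

```text
t: 26.1
eef_pos: [0.5124, -0.3232, 0.2661]
tool_rot: [[-0.001, 1.0, -0.0], [1.0, 0.001, 0.001], [0.001, -0.0, -1.0]]
force: [0.1, 0.0, -0.4]
finger_gap: 0.0851
grasp_force: 0.0
```

Run:
```python
from h import *
p,d=manip.capture("scene");q,e=manip.capture("top");W=cloud("top",e)
for n,x,y,r0,r1 in [("red top",.653,-.022,.014,.02),("red ledge",.653,-.022,.023,.029),("blue top",.509,-.1238,.015,.028)]:
    D=np.hypot(W[...,0]-x,W[...,1]-y);m=(D>r0)&(D<r1)&(W[...,2]<.2);print(n,m.sum(),np.percentile(W[m][:,2],[10,50,90]).round(4))
cv2.imwrite("pics/f.png",np.hstack([cv2.resize(p[110:260,220:370,::-1],(400,400),interpolation=cv2.INTER_CUBIC),cv2.resize(q[120:270,240:390,::-1],(400,400),interpolation=cv2.INTER_CUBIC)]))
print(manip.state()["force"])
```

```text
red top 137 [0.0423 0.0656 0.0691]
red ledge 156 [0.0178 0.0393 0.0434]
blue top 320 [0.0473 0.0655 0.0685]
[-0.70735811  0.51183749  0.47921893]
```

View pics/f.png

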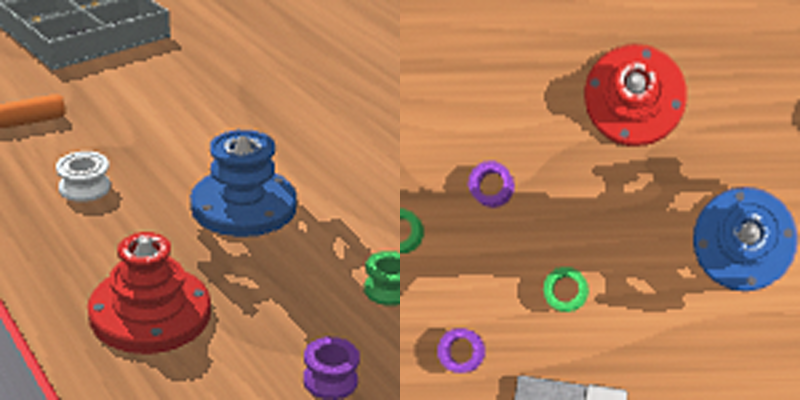

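Both stacks are complete and flat, with tops at about 66 mm and the red step at about 40 mm. The other objects in view have not moved, and the gripper is clear.

```bash
python3 -c "
from plant import manip
print(manip.job_done())"
```

```text
the job is handed in; nothing more can be done
None
```

I fitted both spindles as asked and handed the job in at about 26 s: large red under small red, small blue under large blue, all flat, fully down and let go; I never moved the grey pulley, the tin, the screwdriver or the look-alikes.

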